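Click both filter wheels to the marked stop

TASK

On the white filter changer, flick the edge of each of the two thumbwheels with a fingertip, rolling its top away from the robot one click at a time, until the tooth with the T-bar stands straight up on both wheels and each wheel rests in that click stop. Do not roll either wheel a click past it, and do not disturb the labware standing around or the objective on the changer's deck.

Things in the scene. Friction and masses are not known exactly. Their poses are not given: they have to be found in the camera images.
- changer: the filter changer: white box fixed to the bench, 130 mm deep (x), 220 wide (y), flat deck 80 mm above the bench. Origin: centre of its underside; x points away from the robot (yaw within 0.35 rad), y left, z up. Two black lens ports stick out 25 mm low on its far side. Two bare-metal thumbwheels on level axles along y stand out of the deck, 110 mm apart.
- wheel_left (a joint): turn of the left (+y) wheel, rad: 0 with the T-bar straight up, growing as its top rolls away from the robot (changer's +x); negative at the start. Click stops every 45 degrees (0.785); it starts in a stop one or two clicks before 0. About 2 N at a tooth turns it; pushed just past half-way (23 degrees) it snaps on into the next stop by itself, and does not coast.
- wheel_left_axle (a point): centre of the left (+y) wheel on its fixed axle, 95 mm above the bench. Drum 30 mm in radius, 16 mm wide (y), with eight radial teeth 45 degrees apart, 6 mm thick, 16 wide, reaching 45 mm from the axle: at rest one tooth stands straight up. Bearing cheeks 24 to 30 mm either side of its mid-plane, 22 mm deep (x), reach 9 mm above the axle.
- wheel_left_bar (a point): the T-bar of the left (+y) wheel: a round cross-bar 9 mm thick and 36 mm long (y) across the tip of one of the eight teeth, 41 mm from the axle; the other seven teeth are plain. Point at the bar's centre.
- wheel_right (a joint): turn of the right (-y) wheel, rad: 0 with the T-bar straight up, growing as its top rolls away from the robot (changer's +x); negative at the start. Click stops every 45 degrees (0.785); it starts in a stop one or two clicks before 0. About 2 N at a tooth turns it; pushed just past half-way (23 degrees) it snaps on into the next stop by itself, and does not coast.
- wheel_right_axle (a point): centre of the right (-y) wheel on its fixed axle, 95 mm above the bench. Drum 30 mm in radius, 16 mm wide (y), with eight radial teeth 45 degrees apart, 6 mm thick, 16 wide, reaching 45 mm from the axle: at rest one tooth stands straight up. Bearing cheeks 24 to 30 mm either side of its mid-plane, 22 mm deep (x), reach 9 mm above the axle.
- wheel_right_bar (a point): the T-bar of the right (-y) wheel: a round cross-bar 9 mm thick and 36 mm long (y) across the tip of one of the eight teeth, 41 mm from the axle; the other seven teeth are plain. Point at the bar's centre.
- objective_mid (a point): a bare steel microscope objective, 30 mm across and 42 mm tall, standing upright on the changer's deck between and beyond the wheels; point at its middle
- dish_mid (a point): a clear round culture dish, 90 mm across and 15 mm tall, on the bench just in front of the changer; point at its middle
- well_plate_mid (a point): a clear six-well plate, 85 x 127 x 21 mm, on the bench; point at its middle
- tip_rack_mid (a point): a grey pipette-tip rack, 85 x 122 x 51 mm, on the bench; point at the middle of its body
- media_bottle_mid (a point): a brown glass bottle, 70 mm across and 140 mm tall, on the bench; point half-way up
- slide_box_mid (a point): a grey slide box, 85 x 100 x 34 mm, on the bench; point at its middle
- marker_mid (a point): a white marker pen with a black cap, about 140 mm long and 15 mm thick, lying behind the changer (far side); point near its middle

How it is judged:
By the outcome, as a careful person would: the job done as asked, in the order asked, and still so for the second after the job is handed in, with the robot touching nothing.
It also fails if it takes over 48 s, if anything falls off the work surface, if the arm or the gripper's body presses on something with over 40 N, if the wrist force passes 120 N, or if a joint passes its speed limit or range.

ROBOT

A 7-joint arm with a two-finger parallel gripper is mounted at the origin on the work surface. World frame = base frame: x ahead of the robot, y to its left, z up, the work surface at z = 0. Lengths are in m, angles in rad, forces in N, time in s.
With the tool pointing down it reaches from about 0.4 to 0.75 m from the base axis. Payload 19.5 kg.
Tool frame: the origin (TCP) lies at the very end of the fingers, on their centre line; the grasp point (between the pads) lies 19 mm behind it; y points along the fingers, x is the direction in which the jaws open and shut, and the axes are right-handed (so a half turn about y gives the same grasp; the last joint's range is limited). The gripper opens to 85 mm and grips with 20 to 120 N. Pads are 22 mm wide; open, the fingers measure 114 mm over their backs; the gripper's body (76 mm by 85 mm) begins 54 mm behind the grasp point. The pads swing forward as they close: fully open they stand 13 mm farther back than shut.
Start: joints at [1.191, 0.707, -0.028, 1.485, 0.022, 0.951, -0.075], TCP at [0.191, -0.542, 0.231] pointing down, gripper open.
Joint ranges: [-2.71, 2.71], [-0.32, 2.16], [-1.57, 1.52], [0, 2.45], [-1.46, 4.6], [0, 2.02], [-2.83, 2.83]. Speed limits (rad/s): [1.89, 1.89, 2.57, 2.57, 3.01, 3.01, 3.01].

INTERFACE

Orientations are given as [roll, pitch, yaw] about the fixed x, y, z axes, in that order (R = Rz(yaw) Ry(pitch) Rx(roll)).
In Python, from bench import status, capture, env gives the robot as it stands. The module is installed in compiled form; this text tells all that it offers.
- The arm moves only by the tool step_arm, never from a script. Its argument "increments" is a list of rows, each an object of numbers: "x", "y", "z": the shift along the tool's x, y, z each as a share of 30 mm, from -1 to 1; "rx", "ry", "rz": the turn, a rotation vector about the tool's x, y, z each as a share of 6 degrees, from -1 to 1. A call has 1 to 10 rows; each row shifts and turns the pose as measured when the row begins, along the tool's axes as they then stand; what a row does not reach is not made up. A row lasts 1/12 s, in which the tool goes at most 41.7 mm and 7.16 degrees, less where a joint would pass 70% of its speed; a pose out of reach is approached as far as the arm can. A call with a number of a shift or a turn outside -1 to 1 is refused whole. A call with a gripper value outside its range is refused whole. "gripper" is the opening, from 0 (shut) to 1 (fully open), set as the call begins (left out, the last holds). The fingers move at their own pace and stop on an object; "newtons" is the grip in N (left out, the last holds). Time passes only in rows, so rows that do not move let the fingers close. It gives the time, the measured TCP pose, the force and the opening at its end, in the units of the state.
- status.read_state(): the state, without advancing time (a new reading comes with each control period).
- capture(name): name is "scene" or "top" or "wrist"; returns a dict with "pixels" (384x512x3 uint8, red, green, blue), "mtx" (3x3 intrinsics, pixels), "rvec" (rotation vector, rad) and "tvec" (3), from world to camera coordinates, as OpenCV has them. Camera axes: x right, y down, z forward; pixel columns grow to the right and rows downward; lengths in m; the calibration is good to about 2 mm. A picture is of the moment at which its call begins. There is no depth.
- env.hand_in(): hands the job in, once; it reports no verdict.
The state is a dict: "time_s": time; "joint_pos": joint angles; "joint_vel": joint speeds; "tau": joint torques, N m; "position": TCP position; "orientation": TCP orientation; "force": force on the tool from outside, world axes, zero at the start; "moment": the same for the moment, N m; "grip_width": finger opening in m.
Only numpy, scipy, OpenCV 4.12 (cv2) and the standard library are available. Lean on these libraries where they do the work, as an engineer would, in place of code of your own. Each camera call takes 0.05 s, during which the arm holds its last target. There are 200 camera calls.

## Working session

There is one attempt and no reset: what is moved stays moved. The work goes in short steps, Python scripts to look and compute and a tool call to move; the robot and the scene stay as the last step left them, time stands still between calls to the robot, and variables do not carry over. Pictures are saved under pics/ and viewed, about 8 in all and at most 12, crops included, and the job is handed in when it is done.

Besides the shell and the picture viewer there is one more tool, called after "Call:" by a JSON object that holds its "api" and its "payload", one argument or row to a line. step_arm: Moves the arm, as the interface text tells. Its arguments: {"type":"object","properties":{"increments":{"type":"array","items":{"type":"object","properties":{"x":{"type":"number"},"y":{"type":"number"},"z":{"type":"number"},"rx":{"type":"number"},"ry":{"type":"number"},"rz":{"type":"number"}}}},"gripper":{"type":"number"},"newtons":{"type":"number"}},"required":["increments"]}

```bash
mkdir -p pics
cat > h.py <<'E'
import numpy as np, cv2
from bench import status, capture, env
def cam(n):
    c=capture(n); c['R']=cv2.Rodrigues(np.array(c['rvec'],float))[0]; c['t']=np.array(c['tvec'],float).ravel(); c['K']=np.array(c['mtx'],float); return c
def ray(c,u,v):
    d=c['R'].T@np.linalg.solve(c['K'],[u,v,1.]); return -c['R'].T@c['t'], d/np.linalg.norm(d)
def onplane(c,u,v,z):
    o,d=ray(c,u,v); return o+d*(z-o[2])/d[2]
def tri(*rs):
    A=0;b=0
    for o,d in rs:
        P=np.eye(3)-np.outer(d,d); A=A+P; b=b+P@o
    return np.linalg.solve(A,b)
def proj(c,P):
    return cv2.projectPoints(np.array(P,float).reshape(-1,3),np.array(c['rvec'],float),c['t'],c['K'],None)[0].reshape(-1,2)
E
python3 - <<'E'
from h import *
import pickle
s=status.read_state(); print({k:np.round(v,3) for k,v in s.items()})
ims=[]
for n in ['scene','top']:
    c=cam(n); pickle.dump(c,open(n+'.pkl','wb'))
    cv2.imwrite(f'pics/{n}0.png',cv2.resize(c['pixels'][...,::-1],(800,600),interpolation=cv2.INTER_CUBIC))
    print(n,c['K'],-c['R'].T@c['t'])
E
```

```text
{'time_s': np.float64(0.0), 'joint_pos': array([ 1.191,  0.707, -0.028,  1.485,  0.022,  0.951, -0.075]), 'joint_vel': array([-0.001, -0.001, -0.001, -0.   , -0.001,  0.   , -0.   ]), 'tau': array([-1.0000e-03, -8.8321e+01,  1.2350e+00, -2.3617e+01,  1.7000e-02,
        6.0000e-03,  0.0000e+00]), 'position': array([ 0.19 , -0.542,  0.231]), 'orientation': array([-1.571e+00,  1.000e-03, -1.233e+00]), 'force': array([ 0.833, -0.02 ,  0.436]), 'moment': array([-0.051, -0.028, -0.035]), 'grip_width': np.float64(0.085)}
scene [[490.9314227    0.         253.71851105]
 [  0.         490.9314227  193.32849653]
 [  0.           0.           1.        ]] [ 1.5425631  -0.3214546   1.07605991]
top [[484.46249319   0.         259.71650301]
 [  0.         484.46249319 187.50415244]
 [  0.           0.           1.        ]] [ 0.45138102 -0.00341975  1.68564091]
```

View pics/scene0.png

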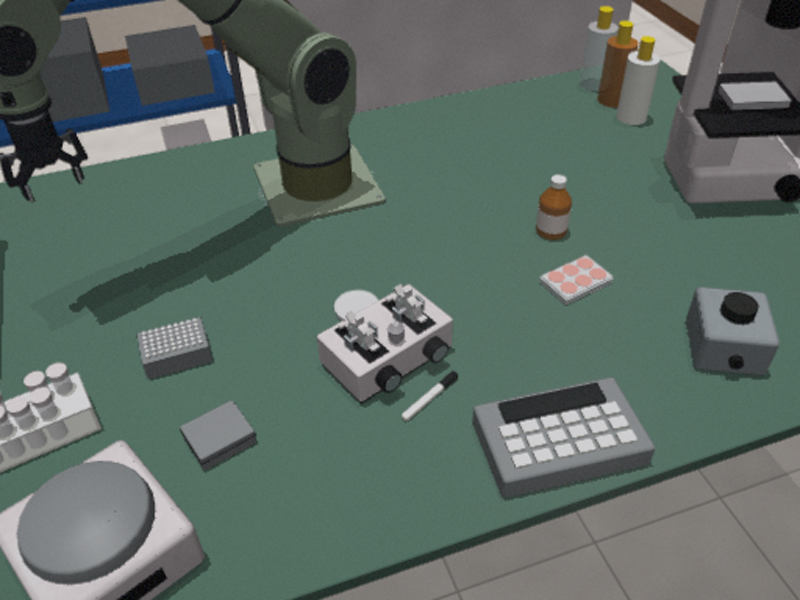

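View pics/top0.png

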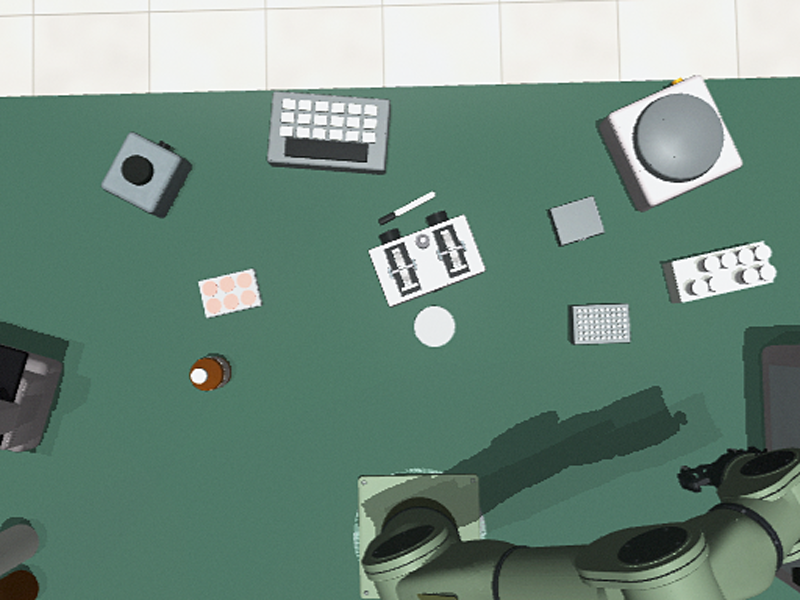

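Scene: the changer is at about (385,340), with the robot behind it. Top: the changer is at about (427,260), left wheel (402,267), right wheel (452,248), dish (435,326), objective (422,241). Next I'll measure the deck and look at enlarged crops.

Run:
```python
from h import *
import pickle
t=pickle.load(open('top.pkl','rb')); s=pickle.load(open('scene.pkl','rb'))
im=t['pixels']; m=((im.min(2)>170)).astype(np.uint8); m[:, :225]=0;m[:,320:]=0;m[:130]=0;m[200:]=0
m=cv2.morphologyEx(m,cv2.MORPH_CLOSE,np.ones((13,13)))
cs=cv2.findContours(m,0,2)[0]; c=max(cs,key=cv2.contourArea); r=cv2.minAreaRect(c); b=cv2.boxPoints(r)
P=np.array([onplane(t,u,v,.08) for u,v in b]); print(np.round(P,4)); print([round(np.linalg.norm(P[i]-P[i-1]),4) for i in range(4)])
C=P.mean(0); print('centre',C)
# edge along width
e=[P[(i+1)%4]-P[i] for i in range(4)]; w=max(e,key=lambda q:np.linalg.norm(q)); w=w/np.linalg.norm(w); w=w if w[1]>0 else -w
yaw=np.arctan2(-w[0],w[1]); print('yaw',yaw)
X=np.array([np.cos(yaw),np.sin(yaw),0]);Y=np.array([-X[1],X[0],0])
for a in (.055,-.055):
  p=C+a*Y; print(p, proj(t,[p[0],p[1],.095])*800/512, proj(s,[p[0],p[1],.095])*800/512)
A=t['pixels'][130:200,230:320]; B=s['pixels'][175:260,200:295]
cv2.imwrite('pics/c1.png',np.hstack([cv2.resize(q[...,::-1],(400,400),interpolation=cv2.INTER_CUBIC) for q in (A,B)]))
```

```text
[[ 0.6799  0.1143  0.08  ]
 [ 0.7527 -0.0924  0.08  ]
 [ 0.5224 -0.1719  0.08  ]
 [ 0.4504  0.0334  0.08  ]]
[np.float64(0.2434), np.float64(0.2191), np.float64(0.2436), np.float64(0.2175)]
centre [ 0.60136639 -0.02916775  0.08      ]
yaw -1.238495974452768
[ 0.65335758 -0.01122574  0.08      ] [[416.55888018 232.77751578]] [[403.19978783 339.69944281]]
[ 0.5493752  -0.04710976  0.08      ] [[434.67133633 281.56023302]] [[365.82293211 306.7069063 ]]
```

View pics/c1.png

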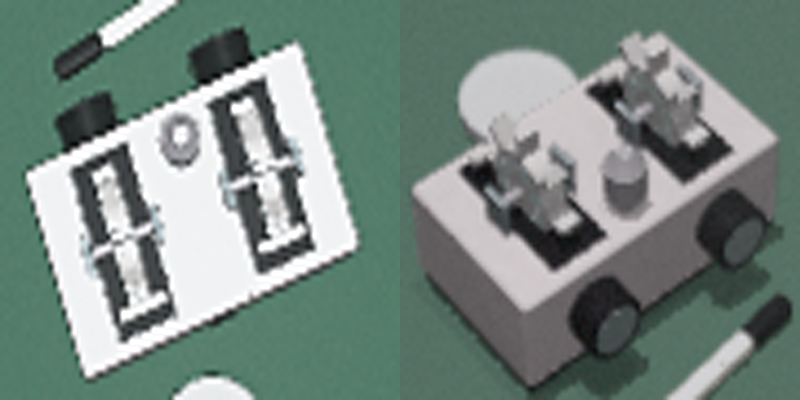

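Run:
```python
from h import *
import pickle
t=pickle.load(open('top.pkl','rb')); s=pickle.load(open('scene.pkl','rb'))
im=t['pixels']; m=((im.min(2)>165)).astype(np.uint8); m[:, :232]=0;m[:,315:]=0;m[:136]=0;m[200:]=0
cv2.circle(m,(278,209),16,0,-1)
m=cv2.morphologyEx(m,cv2.MORPH_OPEN,np.ones((3,3)))
cs=cv2.findContours(m,0,2)[0]; c=cv2.convexHull(max(cs,key=cv2.contourArea)); r=cv2.minAreaRect(c); b=cv2.boxPoints(r)
P=np.array([onplane(t,u,v,.08) for u,v in b]); print(np.round(P,4)); print([round(np.linalg.norm(P[i]-P[i-1]),4) for i in range(4)])
C=P.mean(0); print('centre',C)
e=[P[(i+1)%4]-P[i] for i in range(4)]; w=max(e,key=lambda q:np.linalg.norm(q)); w=w/np.linalg.norm(w); w=w if w[1]>0 else -w
yaw=np.arctan2(-w[0],w[1]); print('yaw',yaw)
X=np.array([np.cos(yaw),np.sin(yaw),0]);Y=np.array([-X[1],X[0],0])
def crop(c,P): # to crop pixel coords
    q=proj(c,P); return q
for a in (.055,-.055):
  p=C+a*Y; print('axle',p[:2])
  for k in range(3):
    th=-np.pi/4*k; b=np.array([p[0],p[1],.095])+.041*(np.sin(th)*X+np.cos(th)*np.array([0,0,1]))
    q=proj(t,b)[0]; z=proj(s,b)[0]
    print(-k,'topcrop',np.round((q-[230,130])*[400/90,400/70]),'scenecrop',np.round((z-[200,175])*[400/95,400/85]+[400,0]))
st=status.read_state(); print(st['position'])
```

```text
[[ 0.6215  0.0937  0.08  ]
 [ 0.6941 -0.1127  0.08  ]
 [ 0.5731 -0.1544  0.08  ]
 [ 0.5009  0.0512  0.08  ]]
[np.float64(0.1279), np.float64(0.2187), np.float64(0.128), np.float64(0.2179)]
centre [ 0.59737915 -0.03055839  0.08      ]
yaw 0.33816472078702126
axle [0.57913256 0.02132669]
0 topcrop [120. 232.] scenecrop [651.  55.]
-1 topcrop [134. 282.] scenecrop [625.  45.]
-2 topcrop [140. 304.] scenecrop [615.  69.]
axle [ 0.61562575 -0.08244347]
0 topcrop [263. 163.] scenecrop [520. 138.]
-1 topcrop [276. 213.] scenecrop [495. 126.]
-2 topcrop [279. 237.] scenecrop [487. 150.]
[ 0.1904834  -0.54229227  0.2308808 ]
```

Deck measures 128×218 mm, as it should. In the crops both bars look to be near the −2 projections, left at (148,310) and right at (280,240). I'll go there and check with the wrist camera.

Call:
{"api": "step_arm", "payload": {
  "increments": [
    {"x": -0.41,"z": 0.81,"ry": -1},
    {"x": -0.32,"z": 0.85,"ry": -1},
    {"x": -0.23,"z": 0.88,"ry": -1},
    {"x": -0.14,"z": 0.9,"ry": -1},
    {"x": -0.04,"z": 0.91,"ry": -1},
    {"x": 0.05,"z": 0.91,"ry": -1},
    {"x": 0.15,"z": 0.9,"ry": -1},
    {"x": 0.24,"z": 0.87,"ry": -1},
    {"x": 0.33,"z": 0.84,"ry": -1},
    {"x": 0.42,"z": 0.81,"ry": -1}
  ],
  "gripper": 1
}}

```text
$.increments[0]: bad value
```

Call:
{"api": "step_arm", "payload": {
  "increments": [
    {"x": -0.41,"y": 0.0,"z": 0.81,"rx": 0.0,"ry": -0.99,"rz": 0.0}
  ],
  "gripper": 1.0
}}

```text
time_s: 0.18
position: [0.206, -0.5248, 0.2303]
orientation: [-1.573, 0.001, -1.136]
force: [-0.3, -1.4, -0.5]
grip_width: 0.0854
```

Call:
{"api": "step_arm", "payload": {
  "increments": [
    {"x": -0.32,"y": 0,"z": 0.85,"rx": 0,"ry": -1,"rz": 0},
    {"x": -0.23,"y": 0,"z": 0.88,"rx": 0,"ry": -1,"rz": 0},
    {"x": -0.14,"y": 0,"z": 0.9,"rx": 0,"ry": -1,"rz": 0},
    {"x": -0.04,"y": 0,"z": 0.91,"rx": 0,"ry": -1,"rz": 0},
    {"x": 0.05,"y": 0,"z": 0.91,"rx": 0,"ry": -1,"rz": 0},
    {"x": 0.15,"y": 0,"z": 0.9,"rx": 0,"ry": -1,"rz": 0},
    {"x": 0.24,"y": 0,"z": 0.87,"rx": 0,"ry": -1,"rz": 0},
    {"x": 0.33,"y": 0,"z": 0.84,"rx": 0,"ry": -1,"rz": 0},
    {"x": 0.42,"y": 0,"z": 0.81,"rx": 0,"ry": -1,"rz": 0},
    {"x": 0.5,"y": 0,"z": 0.76,"rx": 0,"ry": -1,"rz": 0}
  ]
}}

```text
time_s: 1.02
position: [0.3984, -0.3162, 0.228]
orientation: [-1.569, 0.006, -0.04]
force: [0.4, 0.3, -0.4]
grip_width: 0.0857
```

Call:
{"api": "step_arm", "payload": {
  "increments": [
    {"x": 0.63,"y": -0.1,"z": 0.68,"rx": 0,"ry": -0.95,"rz": 0},
    {"x": 0.7,"y": -0.1,"z": 0.61,"rx": 0,"ry": -0.95,"rz": 0},
    {"x": 0.76,"y": -0.1,"z": 0.54,"rx": 0,"ry": -0.95,"rz": 0},
    {"x": 0.81,"y": -0.1,"z": 0.48,"rx": 0,"ry": -0.75,"rz": 0},
    {"x": 0.84,"y": -0.1,"z": 0.4,"rx": 0,"ry": 0,"rz": 0},
    {"x": 0.84,"y": -0.1,"z": 0.4,"rx": 0,"ry": 0,"rz": 0},
    {"x": 0.84,"y": -0.1,"z": 0.4,"rx": 0,"ry": 0,"rz": 0},
    {"x": 0.84,"y": -0.1,"z": 0.4,"rx": 0,"ry": 0,"rz": 0},
    {"x": 0.84,"y": 0,"z": 0.4,"rx": 0,"ry": 0,"rz": 0}
  ]
}}

```text
time_s: 1.77
position: [0.5799, -0.1259, 0.2507]
orientation: [-1.564, 0.008, 0.364]
force: [0.2, -0.5, 0.5]
grip_width: 0.0853
```

Run:
```python
from h import *
import pickle
c=cam('wrist'); pickle.dump(c,open('w1.pkl','wb')); cv2.imwrite('pics/w1.png',cv2.resize(c['pixels'][...,::-1],(800,600),interpolation=cv2.INTER_CUBIC))
print(-c['R'].T@c['t'],c['R'][2],status.read_state()['position'],status.read_state()['orientation'])
```

```text
[ 0.55751696 -0.06310034  0.39354958] [ 0.08748993 -0.25043158 -0.96417298] [ 0.58269927 -0.12046094  0.2500971 ] [-1.56108358  0.00578486  0.3690361 ]
```

View pics/w1.png

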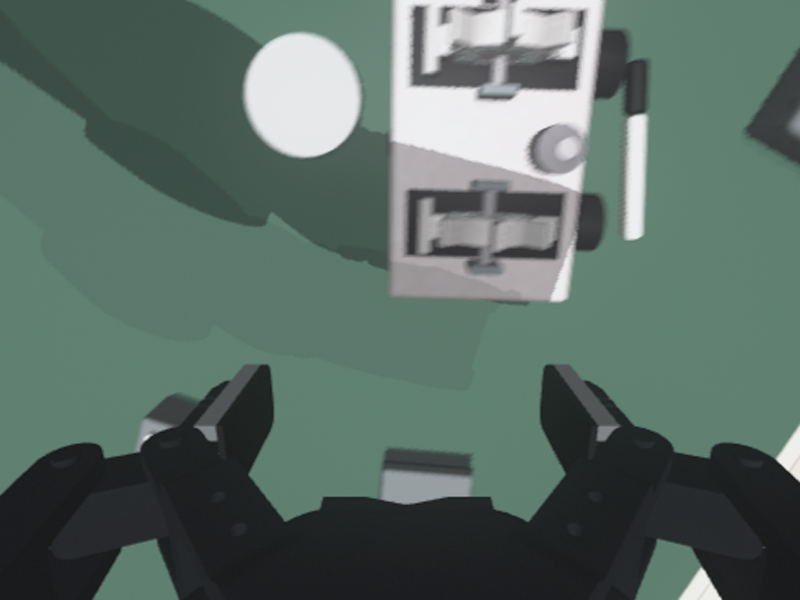

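The wrist view shows the right wheel at about (488,230), cheeks at (490,186) and (485,267), T-bar on the robot side at (425,228). The left wheel's bar is at about (432,42). I'll check these against the −1 and −2 projections.

Run:
```python
from h import *
import pickle
c=pickle.load(open('w1.pkl','rb')); k=800/512
yaw=.338; X=np.array([np.cos(yaw),np.sin(yaw),0]);Y=np.array([-X[1],X[0],0]);Z=np.array([0,0,1.])
for n,p in (('L',[.5791,.0213]),('R',[.6156,-.0824])):
  a=np.array([*p,.095])
  print(n,'cheektops',np.round(proj(c,[a+.009*Z+s*.027*Y for s in(1,-1)])*k).tolist())
  for j in range(3):
    th=-np.pi/4*j; b=a+.041*(np.sin(th)*X+np.cos(th)*Z)
    print(-j,np.round(proj(c,[b+.018*Y,b-.018*Y])*k).tolist())
# deck edges measured
for uv in [(393,180),(391,296),(570,300)]: 
  p=onplane(c,uv[0]/k,uv[1]/k,.08)-np.array([.5974,-.0306,.08]); print(uv, p@X,p@Y)
for uv in [(490,186),(485,267),(499,92)]:
  print(uv,onplane(c,uv[0]/k,uv[1]/k,.104))
```

```text
L cheektops [[501.0, -13.0], [494.0, 92.0]]
0 [[512.0, -17.0], [506.0, 63.0]]
-1 [[452.0, -9.0], [448.0, 66.0]]
-2 [[427.0, 9.0], [424.0, 76.0]]
R cheektops [[487.0, 188.0], [481.0, 272.0]]
0 [[495.0, 207.0], [490.0, 270.0]]
-1 [[442.0, 204.0], [439.0, 264.0]]
-2 [[420.0, 200.0], [418.0, 255.0]]
(393, 180) -0.05955869776118504 -0.024999279272482786
(391, 296) -0.05948610003128281 -0.10648123466839485
(570, 300) 0.06998814523378849 -0.10578100800377929
(490, 186) [ 0.60804621 -0.05488997  0.104     ]
(485, 267) [ 0.62579485 -0.10345379  0.104     ]
(499, 92) [ 0.5911805  -0.00322568  0.104     ]
```

Call:
{"api": "step_arm", "payload": {
  "increments": [
    {"x": 0.83,"y": 0,"z": 0.26,"rx": 0,"ry": 0.3,"rz": 0},
    {"x": 0.83,"y": 0.3,"z": 0.26,"rx": 0,"ry": 0,"rz": 0},
    {"x": 0.7,"y": 0.6,"z": 0.26,"rx": 0,"ry": 0,"rz": 0},
    {"x": 0.1,"y": 0.5,"z": 0,"rx": 0,"ry": 0,"rz": 0},
    {"x": 0,"y": 0,"z": 0,"rx": 0,"ry": 0,"rz": 0},
    {"x": 0,"y": 0,"z": 0,"rx": 0,"ry": 0,"rz": 0}
  ]
}}

```text
time_s: 2.32
position: [0.6465, -0.0675, 0.2045]
orientation: [-1.56, 0.009, 0.34]
force: [-0.6, 0.0, 0.7]
grip_width: 0.0851
```

Run:
```python
from h import *
import pickle
for n in('wrist','top'):
    c=cam(n); pickle.dump(c,open(n+'2.pkl','wb'))
    if n=='wrist': cv2.imwrite('pics/w2.png',cv2.resize(c['pixels'][...,::-1],(800,600),interpolation=cv2.INTER_CUBIC))
s=status.read_state();print(s['position'],s['orientation'],s['joint_vel'])
```

```text
[ 0.64643153 -0.06829199  0.2051971 ] [-1.5604501   0.00797331  0.33883566] [ 0.00899098 -0.0132746   0.00083092 -0.00403082 -0.00037172  0.00099501
  0.00138273]
```

View pics/w2.png

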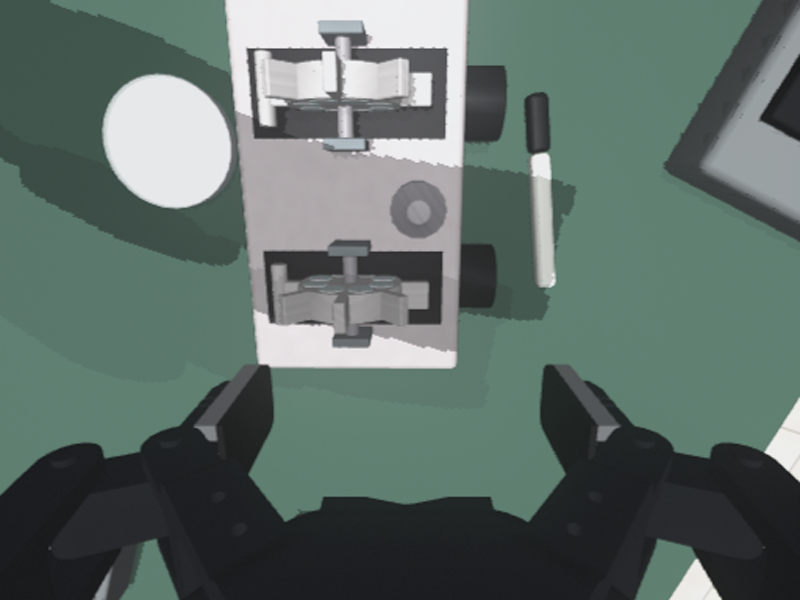

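The wrist view is sharp. Both bars lie beyond the 45° tooth on the robot side, right at (279,295) and left at (265,88), so both wheels are two clicks before 0. Upright teeth: right (341,315), left (330,70). Cheeks: right (350,247) and (351,334), left (343,28) and (345,145).

Run:
```python
from h import *
import pickle
c=pickle.load(open('wrist2.pkl','rb')); k=800/512
yaw=.338; X=np.array([np.cos(yaw),np.sin(yaw),0]);Y=np.array([-X[1],X[0],0]);Z=np.array([0,0,1.])
T=np.array([.6464,-.0683,.2052]); print('cam',(-c['R'].T@c['t']))
C=np.array([.5974,-.0306,0])
f=lambda u,v,z:(lambda p:np.round([(p-C)@X*1e3,(p-C)@Y*1e3],1))(onplane(c,u/k,v/k,z))
for n,u,v,z in [('deck near-right',257,367,.08),('deck far-right',456,367,.08),('deck near edge',225,0,.08),('far edge',468,0,.08),
 ('Rcheek out',351,331,.104),('Rcheek in',349,244,.104),('Lcheek in',345,148,.104),('Lcheek out',342,25,.104),
 ('Rtooth up',341,300,.14),('Ltooth',330,72,.14),('Rbar',279,295,.095),('Lbar',265,88,.095),('obj top',418,212,.122)]: print(n,f(u,v,z))
print('TCP',(T-C)@X*1e3,(T-C)@Y*1e3)
print('proj tcp', proj(c,T)*k)
# finger pad inner bottom corner pixels, assumed z candidates
for z in (.205,.211,.218): print(z,f(268,367,z),f(545,367,z), f(213,432,z))
```

```text
cam [ 0.62598114 -0.00471351  0.34767955]
deck near-right [ -62.8 -107.6]
deck far-right [  65.7 -106.8]
deck near edge [-62.  101.4]
far edge [ 65.5 101.3]
Rcheek out [  2.1 -73.9]
Rcheek in [  2.5 -23.6]
Lcheek in [ 1.9 26.3]
Lcheek out [ 2.4 83. ]
Rtooth up [  2.7 -45. ]
Ltooth [ 1.6 55.2]
Rbar [-40.6 -55.1]
Lbar [-39.9  56.3]
obj top [39.6 -4.7]
TCP 33.726213359805826 -51.81536965427196
proj tcp [[403.85390251 371.8954959 ]]
0.205 [-13.1 -50.4] [ 82.1 -49.8] [-34.9 -75.8]
0.211 [-11.  -47.6] [ 80.1 -47.1] [-31.9 -72. ]
0.218 [ -8.6 -44.4] [ 77.8 -43.9] [-28.5 -67.6]
```

Call:
{"api": "step_arm", "payload": {
  "increments": [
    {"x": 0.13,"y": 0.4,"z": -0.04,"rx": 0,"ry": 0,"rz": 0},
    {"x": 0,"y": 0.8,"z": 0,"rx": 0,"ry": 0,"rz": 0},
    {"x": 0,"y": 0.6,"z": 0,"rx": 0,"ry": 0,"rz": 0},
    {"x": 0,"y": 0.4,"z": 0,"rx": 0,"ry": 0,"rz": 0},
    {"x": 0,"y": 0.2,"z": 0,"rx": 0,"ry": 0,"rz": 0},
    {"x": 0,"y": 0,"z": 0,"rx": 0,"ry": 0,"rz": 0}
  ]
}}

```text
time_s: 2.92
position: [0.6508, -0.072, 0.1332]
orientation: [-1.564, 0.003, 0.334]
force: [-0.2, -0.1, 0.1]
grip_width: 0.0857
```

```bash
cat > st.py <<'E'
from h import *
yaw=.338; X=np.array([np.cos(yaw),np.sin(yaw),0]);Y=np.array([-X[1],X[0],0]);Z=np.array([0,0,1.]);C=np.array([.5974,-.0306,0])
s=status.read_state();T=np.array(s['position'])
print('t',s['time_s'],'face rel axle x',(T-C)@X*1e3-42.5-2,'y',(T-C)@Y*1e3,'tcp z',T[2]*1e3,'ori',np.round(s['orientation'],3),'F',np.round(s['force'],1))
E
python3 st.py
```

```text
t 2.9167 face rel axle x -7.8559186198591675 y -56.7149583449114 tcp z 133.21177365176706 ori [-1.564  0.003  0.334] F [-0.2 -0.1  0.1]
```

Call:
{"api": "step_arm", "payload": {
  "increments": [
    {"x": 0,"y": 0.25,"z": 0.12,"rx": 0,"ry": 0,"rz": 0},
    {"x": 0,"y": 0.2,"z": 0,"rx": 0,"ry": 0,"rz": 0},
    {"x": 0,"y": 0,"z": 0,"rx": 0,"ry": 0,"rz": 0}
  ]
}}

```text
time_s: 3.17
position: [0.65, -0.0689, 0.1202]
orientation: [-1.565, 0.001, 0.333]
force: [-0.9, -1.0, -0.4]
grip_width: 0.0856
```

```bash
python3 st.py
python3 - <<'E'
from h import *
c=cam('wrist'); cv2.imwrite('pics/w3.png',cv2.resize(c['pixels'][...,::-1],(800,600),interpolation=cv2.INTER_CUBIC))
E
```

```text
t 3.1667 face rel axle x -7.592547040581202 y -53.61934420924716 tcp z 120.20197814738043 ori [-1.565e+00  1.000e-03  3.330e-01] F [-0.9 -1.  -0.4]
```

View pics/w3.png

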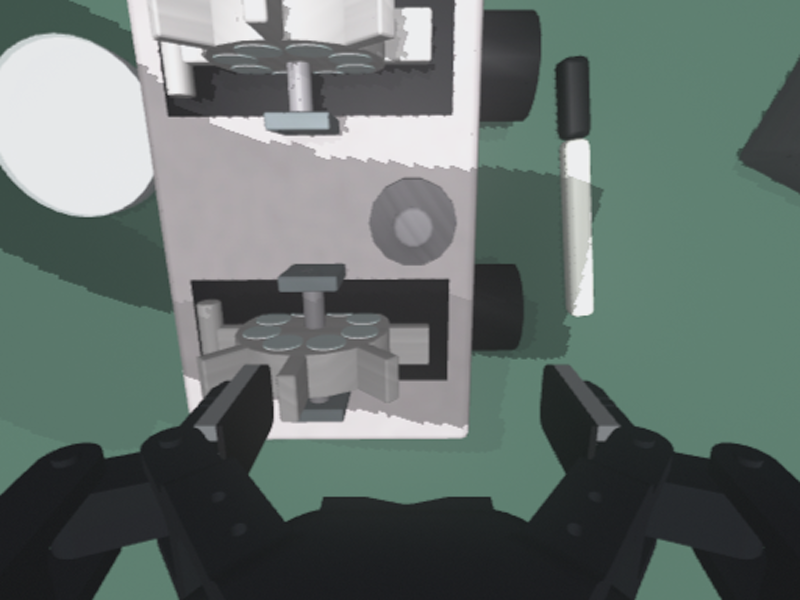

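The rear finger pad (260,400) sits just behind the upright tooth (288,395), clear of the 45° tooth. Push forward.

Call:
{"api": "step_arm", "payload": {
  "increments": [
    {"x": 0.25,"y": 0,"z": 0,"rx": 0,"ry": 0,"rz": 0},
    {"x": 0.25,"y": 0,"z": 0,"rx": 0,"ry": 0,"rz": 0},
    {"x": 0.2,"y": 0,"z": 0,"rx": 0,"ry": 0,"rz": 0},
    {"x": 0,"y": 0,"z": 0,"rx": 0,"ry": 0,"rz": 0}
  ]
}}

```text
time_s: 3.55
position: [0.6705, -0.0622, 0.1224]
orientation: [-1.566, 0.0, 0.332]
force: [0.0, 0.4, 0.2]
grip_width: 0.0853
```

```bash
python3 st.py
python3 - <<'E'
from h import *
c=cam('wrist'); cv2.imwrite('pics/w4.png',cv2.resize(c['pixels'][...,::-1],(800,600),interpolation=cv2.INTER_CUBIC))
E
```

```text
t 3.55 face rel axle x 14.004767155775568 y -54.05557718671744 tcp z 122.39282730919983 ori [-1.566  0.     0.332] F [0.  0.4 0.2]
```

View pics/w4.png

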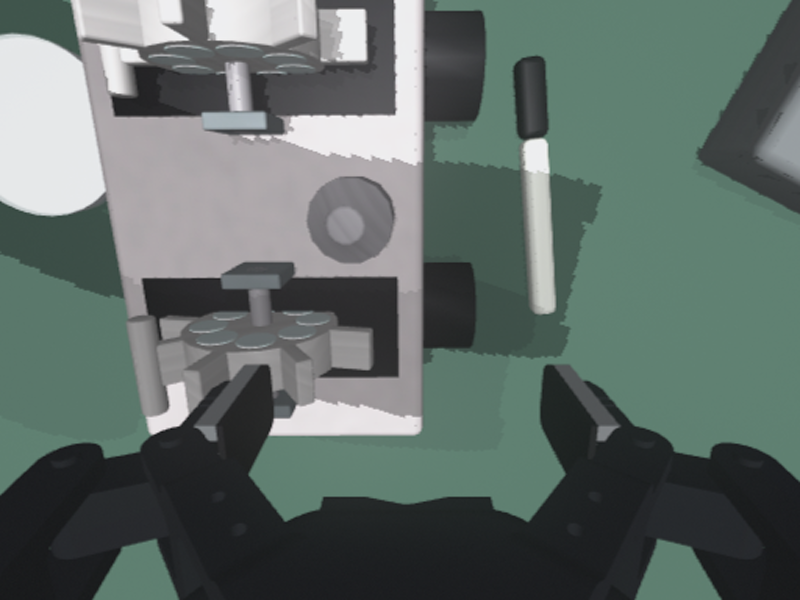

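The right wheel has gone one click: bar now raised at (147,365), a tooth horizontal on the far side at (350,348). I'll move clear, go back and do the second click.

Call:
{"api": "step_arm", "payload": {
  "increments": [
    {"x": 0.12,"y": -0.1,"z": 0,"rx": 0,"ry": 0,"rz": 0},
    {"x": 0,"y": -0.5,"z": 0.04,"rx": 0,"ry": 0,"rz": 0},
    {"x": 0,"y": -0.3,"z": 0,"rx": 0,"ry": 0,"rz": 0},
    {"x": -0.4,"y": 0,"z": 0,"rx": 0,"ry": 0,"rz": 0},
    {"x": -0.4,"y": 0,"z": 0,"rx": 0,"ry": 0,"rz": 0},
    {"x": 0,"y": 0,"z": 0,"rx": 0,"ry": 0,"rz": 0}
  ]
}}

```text
time_s: 4.1
position: [0.6503, -0.0684, 0.1532]
orientation: [-1.568, -0.002, 0.332]
force: [0.5, -1.4, -0.9]
grip_width: 0.0855
```

```bash
python3 st.py
```

```text
t 4.1 face rel axle x -7.151559427520468 y -53.194548261777214 tcp z 153.17898110945794 ori [-1.568 -0.002  0.332] F [ 0.5 -1.4 -0.9]
```

Call:
{"api": "step_arm", "payload": {
  "increments": [
    {"x": 0,"y": 0.5,"z": 0,"rx": 0,"ry": 0,"rz": 0},
    {"x": 0,"y": 0.4,"z": 0,"rx": 0,"ry": 0,"rz": 0},
    {"x": 0,"y": 0.15,"z": 0,"rx": 0,"ry": 0,"rz": 0},
    {"x": 0,"y": 0,"z": 0,"rx": 0,"ry": 0,"rz": 0}
  ]
}}

```text
time_s: 4.43
position: [0.6517, -0.0686, 0.1222]
orientation: [-1.569, -0.005, 0.332]
force: [0.2, 0.5, 0.4]
grip_width: 0.0853
```

```bash
python3 st.py
```

```text
t 4.4333 face rel axle x -5.90684809187924 y -53.845940398638604 tcp z 122.20424005489133 ori [-1.569 -0.005  0.332] F [0.2 0.5 0.4]
```

Push to about +19 (25 mm), staying slightly low, then lift.

Call:
{"api": "step_arm", "payload": {
  "increments": [
    {"x": 0.25,"y": 0.1,"z": 0,"rx": 0,"ry": 0,"rz": 0},
    {"x": 0.25,"y": 0.03,"z": 0,"rx": 0,"ry": 0,"rz": 0},
    {"x": 0.2,"y": 0,"z": 0,"rx": 0,"ry": 0,"rz": 0},
    {"x": 0.12,"y": -0.1,"z": 0,"rx": 0,"ry": 0,"rz": 0},
    {"x": 0,"y": -0.5,"z": 0,"rx": 0,"ry": 0,"rz": 0},
    {"x": 0,"y": -0.8,"z": 0,"rx": 0,"ry": 0,"rz": 0},
    {"x": 0,"y": -0.8,"z": 0,"rx": 0,"ry": 0,"rz": 0},
    {"x": -0.3,"y": -0.5,"z": 0,"rx": 0,"ry": 0,"rz": 0},
    {"x": -0.3,"y": 0,"z": 0,"rx": 0,"ry": 0,"rz": 0},
    {"x": 0,"y": 0,"z": 0,"rx": 0,"ry": 0,"rz": 0}
  ]
}}

```text
time_s: 5.27
position: [0.6591, -0.065, 0.205]
orientation: [-1.567, -0.003, 0.333]
force: [0.4, 0.2, -0.0]
grip_width: 0.0853
```

```bash
python3 st.py
python3 - <<'E'
from h import *
c=cam('wrist'); cv2.imwrite('pics/w5.png',cv2.resize(c['pixels'][...,::-1],(800,600),interpolation=cv2.INTER_CUBIC))
E
```

```text
t 5.2667 face rel axle x 2.3235339324204674 y -52.95150581205536 tcp z 204.99378705854355 ori [-1.567 -0.003  0.333] F [ 0.4  0.2 -0. ]
```

View pics/w5.png

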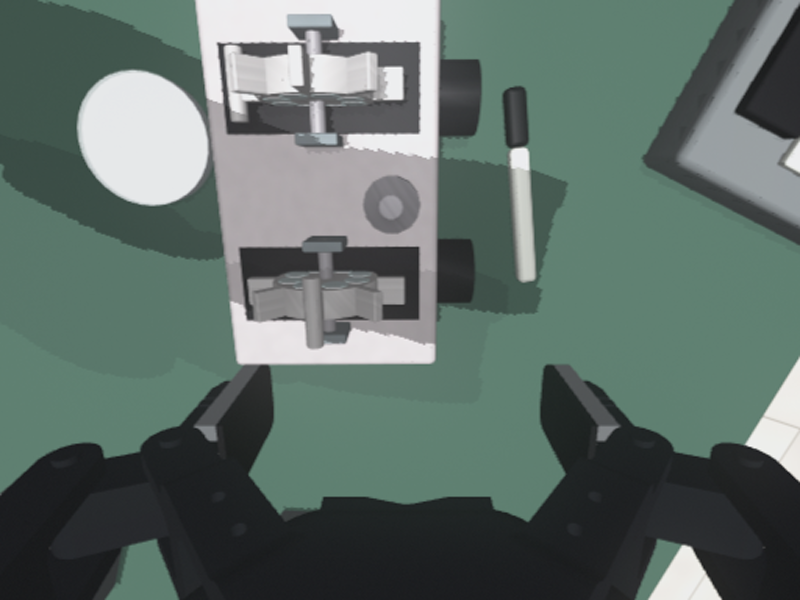

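The right wheel's bar is on top at (314,310), with its teeth symmetric: done. Over to the left wheel.

Call:
{"api": "step_arm", "payload": {
  "increments": [
    {"x": -0.15,"y": 0,"z": 0.6,"rx": 0,"ry": 0,"rz": 0},
    {"x": -0.15,"y": 0,"z": 0.9,"rx": 0,"ry": 0,"rz": 0},
    {"x": 0,"y": 0,"z": 0.9,"rx": 0,"ry": 0,"rz": 0},
    {"x": 0,"y": 0,"z": 0.7,"rx": 0,"ry": 0,"rz": 0},
    {"x": 0,"y": 0,"z": 0.4,"rx": 0,"ry": 0,"rz": 0},
    {"x": 0,"y": 0,"z": 0.05,"rx": 0,"ry": 0,"rz": 0},
    {"x": 0,"y": 0,"z": 0,"rx": 0,"ry": 0,"rz": 0}
  ]
}}

```text
time_s: 5.9
position: [0.617, 0.037, 0.2037]
orientation: [-1.566, -0.002, 0.332]
force: [-0.4, -0.7, -0.5]
grip_width: 0.0849
```

```bash
python3 st.py
```

```text
t 5.9 face rel axle x -3.597734833637169 y 57.29858406032903 tcp z 203.69150711584288 ori [-1.566 -0.002  0.332] F [-0.4 -0.7 -0.5]
```

Back 4 mm, then descend to a TCP height of 0.135 and read.

Call:
{"api": "step_arm", "payload": {
  "increments": [
    {"x": -0.14,"y": 0.3,"z": -0.05,"rx": 0,"ry": 0,"rz": 0},
    {"x": 0,"y": 0.8,"z": 0,"rx": 0,"ry": 0,"rz": 0},
    {"x": 0,"y": 0.7,"z": 0,"rx": 0,"ry": 0,"rz": 0},
    {"x": 0,"y": 0.4,"z": 0,"rx": 0,"ry": 0,"rz": 0},
    {"x": 0,"y": 0.1,"z": 0,"rx": 0,"ry": 0,"rz": 0},
    {"x": 0,"y": 0,"z": 0,"rx": 0,"ry": 0,"rz": 0}
  ]
}}

```text
time_s: 6.4
position: [0.6172, 0.0276, 0.1314]
orientation: [-1.57, -0.004, 0.326]
force: [-0.8, 0.4, -0.3]
grip_width: 0.0853
```

```bash
python3 st.py
```

```text
t 6.4 face rel axle x -6.531193010186961 y 48.36517251387116 tcp z 131.3920308700677 ori [-1.57  -0.004  0.326] F [-0.8  0.4 -0.3]
```

Call:
{"api": "step_arm", "payload": {
  "increments": [
    {"x": -0.03,"y": 0.15,"z": 0.15,"rx": 0,"ry": -0.1,"rz": 0},
    {"x": 0,"y": 0.2,"z": 0.1,"rx": 0,"ry": 0,"rz": 0},
    {"x": 0,"y": 0,"z": 0,"rx": 0,"ry": 0,"rz": 0}
  ]
}}

```text
time_s: 6.65
position: [0.6148, 0.0336, 0.1213]
orientation: [-1.571, -0.005, 0.336]
force: [-0.5, -0.4, 0.2]
grip_width: 0.0855
```

```bash
python3 st.py;  python3 - <<'E'
from h import *
c=cam('wrist'); cv2.imwrite('pics/w6.png',cv2.resize(c['pixels'][...,::-1],(800,600),interpolation=cv2.INTER_CUBIC))
E
```

```text
t 6.65 face rel axle x -6.8088905638572825 y 54.754932678055674 tcp z 121.29999502318175 ori [-1.571 -0.005  0.336] F [-0.5 -0.4  0.2]
```

View pics/w6.png

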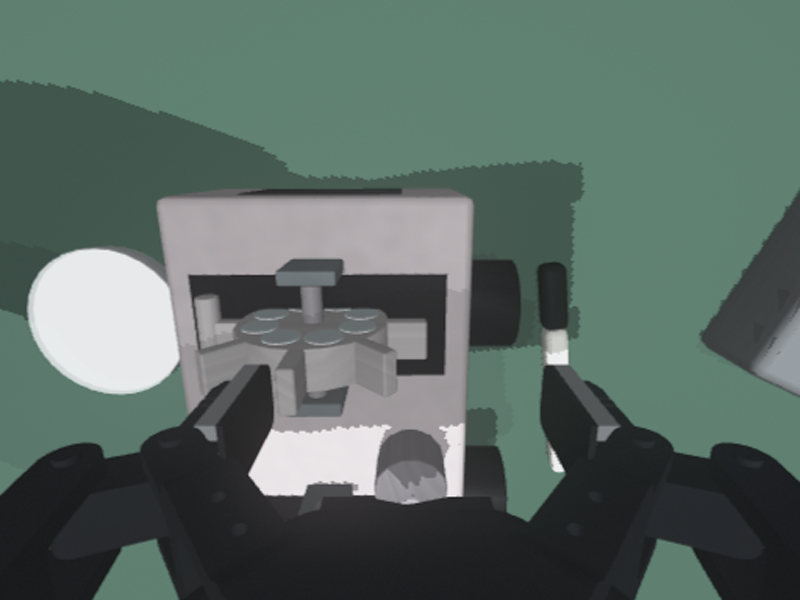

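This is the same picture as on the right wheel: pad behind the upright tooth (288,390), bar still at (207,322). Push the first click, lift and go back.

Call:
{"api": "step_arm", "payload": {
  "increments": [
    {"x": 0.25,"y": 0.05,"z": 0,"rx": 0,"ry": 0,"rz": 0},
    {"x": 0.25,"y": 0.03,"z": 0,"rx": 0,"ry": 0,"rz": 0},
    {"x": 0.2,"y": 0,"z": 0,"rx": 0,"ry": 0,"rz": 0},
    {"x": 0.12,"y": -0.1,"z": 0,"rx": 0,"ry": 0,"rz": 0},
    {"x": 0,"y": -0.5,"z": 0,"rx": 0,"ry": 0,"rz": 0},
    {"x": 0,"y": -0.6,"z": 0,"rx": 0,"ry": 0,"rz": 0},
    {"x": 0,"y": -0.2,"z": 0,"rx": 0,"ry": 0,"rz": 0},
    {"x": -0.4,"y": 0,"z": 0,"rx": 0,"ry": 0,"rz": 0},
    {"x": -0.45,"y": 0,"z": 0,"rx": 0,"ry": 0,"rz": 0},
    {"x": 0,"y": 0,"z": 0,"rx": 0,"ry": 0,"rz": 0}
  ]
}}

```text
time_s: 7.53
position: [0.6149, 0.0335, 0.1673]
orientation: [-1.573, -0.009, 0.337]
force: [1.4, -0.5, 0.3]
grip_width: 0.0854
```

```bash
python3 st.py;  python3 - <<'E'
from h import *
c=cam('wrist'); cv2.imwrite('pics/w7.png',cv2.resize(c['pixels'][...,::-1],(800,600),interpolation=cv2.INTER_CUBIC))
E
```

```text
t 7.5333 face rel axle x -6.753882284075992 y 54.68938375356195 tcp z 167.33108025057066 ori [-1.573 -0.009  0.337] F [ 1.4 -0.5  0.3]
```

View pics/w7.png

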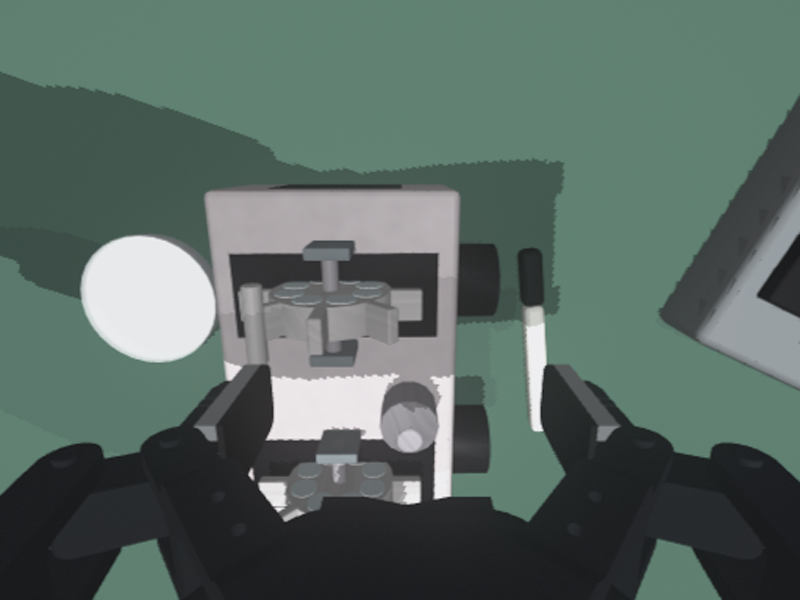

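The left wheel is now one click before 0: bar at (255,325), plain tooth upright at (317,330). Descend for the second click.

Call:
{"api": "step_arm", "payload": {
  "increments": [
    {"x": 0,"y": 0.5,"z": 0,"rx": 0,"ry": 0,"rz": 0},
    {"x": 0,"y": 0.6,"z": 0,"rx": 0,"ry": 0,"rz": 0},
    {"x": 0,"y": 0.3,"z": 0.05,"rx": 0,"ry": 0,"rz": 0},
    {"x": 0,"y": 0.1,"z": 0,"rx": 0,"ry": 0,"rz": 0},
    {"x": 0,"y": 0,"z": 0,"rx": 0,"ry": 0,"rz": 0}
  ]
}}

```text
time_s: 8.0
position: [0.6203, 0.0363, 0.1251]
orientation: [-1.576, -0.018, 0.337]
force: [-1.4, -0.2, -0.4]
grip_width: 0.0857
```

```bash
python3 st.py
```

```text
t 8.0 face rel axle x -0.7192725478904123 y 55.53102334190019 tcp z 125.13602987120265 ori [-1.576 -0.018  0.337] F [-1.4 -0.2 -0.4]
```

Call:
{"api": "step_arm", "payload": {
  "increments": [
    {"x": -0.25,"y": 0,"z": 0,"rx": 0,"ry": 0,"rz": 0.15},
    {"x": 0,"y": 0,"z": 0,"rx": 0,"ry": 0,"rz": 0},
    {"x": 0,"y": 0.15,"z": 0,"rx": 0,"ry": 0,"rz": 0},
    {"x": 0,"y": 0,"z": 0,"rx": 0,"ry": 0,"rz": 0}
  ]
}}

```text
time_s: 8.33
position: [0.6133, 0.0344, 0.1202]
orientation: [-1.575, -0.002, 0.337]
force: [-0.1, 0.2, -0.3]
grip_width: 0.0853
```

```bash
python3 st.py
```

```text
t 8.3333 face rel axle x -7.89417150153254 y 56.071164693970125 tcp z 120.1732880297085 ori [-1.575 -0.002  0.337] F [-0.1  0.2 -0.3]
```

In place with no contact force. Push the last click and lift well clear.

Call:
{"api": "step_arm", "payload": {
  "increments": [
    {"x": 0.28,"y": 0.03,"z": 0,"rx": 0,"ry": 0,"rz": 0},
    {"x": 0.25,"y": 0.03,"z": 0,"rx": 0,"ry": 0,"rz": 0},
    {"x": 0.2,"y": 0,"z": 0,"rx": 0,"ry": 0,"rz": 0},
    {"x": 0.14,"y": -0.1,"z": 0,"rx": 0,"ry": 0,"rz": 0},
    {"x": 0,"y": -0.5,"z": 0,"rx": 0,"ry": 0,"rz": 0},
    {"x": 0,"y": -0.8,"z": 0,"rx": 0,"ry": 0,"rz": 0},
    {"x": 0,"y": -0.8,"z": 0,"rx": 0,"ry": 0,"rz": 0},
    {"x": -0.3,"y": -0.8,"z": -0.5,"rx": 0,"ry": 0,"rz": 0},
    {"x": -0.3,"y": -0.3,"z": -0.5,"rx": 0,"ry": 0,"rz": 0},
    {"x": 0,"y": 0,"z": 0,"rx": 0,"ry": 0,"rz": 0}
  ]
}}

```text
time_s: 9.17
position: [0.6306, 0.0097, 0.2198]
orientation: [-1.573, 0.004, 0.339]
force: [1.0, -1.3, 0.3]
grip_width: 0.0855
```

Call:
{"api": "step_arm", "payload": {
  "increments": [
    {"x": 0,"y": -0.5,"z": -0.8,"rx": 0,"ry": 0,"rz": 0},
    {"x": 0,"y": 0,"z": -0.8,"rx": 0,"ry": 0,"rz": 0},
    {"x": 0,"y": 0,"z": -0.8,"rx": 0,"ry": 0,"rz": 0},
    {"x": 0,"y": 0,"z": 0,"rx": 0,"ry": 0,"rz": 0},
    {"x": 0,"y": 0,"z": 0,"rx": 0,"ry": 0,"rz": 0}
  ]
}}

```text
time_s: 9.58
position: [0.6558, -0.0593, 0.2363]
orientation: [-1.572, 0.003, 0.341]
force: [-0.8, 1.4, -0.1]
grip_width: 0.0854
```

```bash
python3 st.py;  python3 - <<'E'
from h import *
c=cam('wrist'); cv2.imwrite('pics/w8.png',cv2.resize(c['pixels'][...,::-1],(800,600),interpolation=cv2.INTER_CUBIC))
E
```

```text
t 9.5833 face rel axle x 1.0614988706276876 y -46.41666906370577 tcp z 236.32147726127658 ori [-1.572  0.003  0.341] F [-0.8  1.4 -0.1]
```

View pics/w8.png

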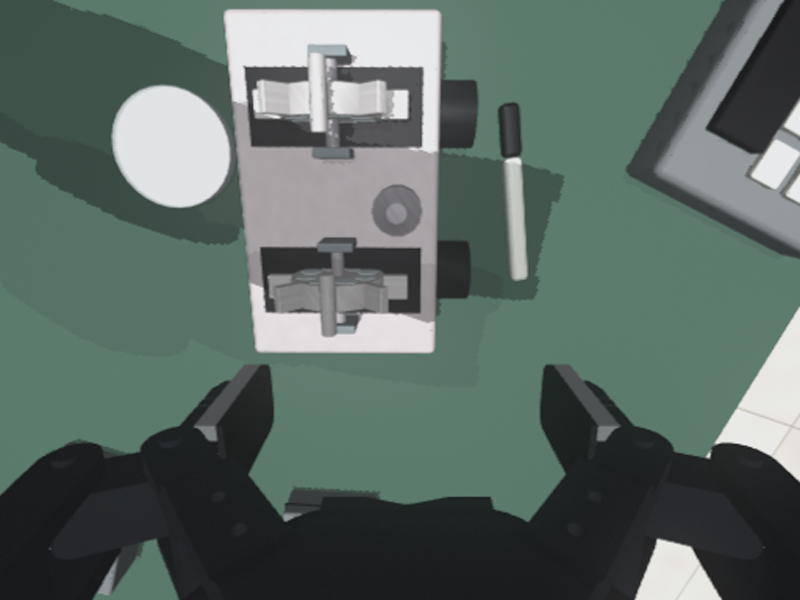

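Both bars stand on top, left at (318,92) and right at (328,305), and both wheels look symmetric. The objective, dish and marker are where they were. Handing in.

```bash
python3 -c "
from bench import env
print(env.hand_in())"
```

```text
the job is handed in; nothing more can be done
None
```

Both thumbwheels now rest with the T-bar straight up, and the job is handed in. Each wheel started two clicks before 0. I rolled each one forward two clicks with the inner face of the open gripper's rear finger, one click at a time.

- **Final check:** the last wrist picture, with the arm lifted clear, shows both bars on top and the teeth symmetric on both wheels. The objective, dish and marker look undisturbed, and the force readings I took stayed below about 2 N. I judged the final angles from that picture, not from a joint reading. The job took about 10 s of the 48 s allowed.
- **Off plan:** on the descent for the left wheel's second click, the finger drifted forward by about 6 mm. It read about 1.4 N, no more than other readings taken clear of contact, so it may have touched the upright tooth. I backed off and redid the approach before pushing, and the wheel did not go past its stop.
- **Disagreement:** the top and wrist cameras disagreed by about 2 mm on where the axles are. I used the wrist view.

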